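# Sort the mixed-up specimen cups and the pen into their trays

## Task

The specimen trays have been packed wrongly: an orange-lidded cup stands in the blue tray, the blue-lidded cup stands in the orange tray, and another orange-lidded cup and a black marker pen are left lying about on the worktop. Sort them: one orange-lidded cup in each of the two bays of the orange tray, the blue-lidded cup in the blue tray, and the pen lying flat in the grey pen tray, everything standing or lying on its tray's floor. Never tip a cup over, and leave the timer, the label roll and the decapper where they are.

Things in the scene. Friction and masses are not known exactly. Their poses are not given: they have to be found in the camera images.
- cup_orange_a_mid (a point): Orange-lidded screw-cap specimen cup: white body 38 mm across, ribbed orange lid 43 mm across and 13 mm tall at the top, 53 mm tall overall, about 35 g, closed and solid. Point: the centre of the cup, half-way up (26.5 mm above its underside, 20 mm below the middle of the lid); z axis up along the cup. At the start it stands wrongly in the blue tray. Grip it by the lid.
- cup_orange_b_mid (a point): The other orange-lidded screw-cap specimen cup: white body 38 mm across, ribbed orange lid 43 mm across and 13 mm tall at the top, 53 mm tall overall, about 35 g, closed and solid. Point: the centre of the cup, half-way up (26.5 mm above its underside, 20 mm below the middle of the lid); z axis up along the cup. At the start it stands on the bare worktop. Grip it by the lid.
- cup_blue_mid (a point): Blue-lidded screw-cap specimen cup: white body 38 mm across, ribbed blue lid 43 mm across and 13 mm tall at the top, 53 mm tall overall, about 35 g, closed and solid. Point: the centre of the cup, half-way up (26.5 mm above its underside, 20 mm below the middle of the lid); z axis up along the cup. At the start it stands wrongly in one bay (the +y bay of the tray's own frame) of the orange tray. Grip it by the lid.
- pen_mid (a point): Black felt marker pen, 139 mm long, 13 to 14 mm thick, about 25 g, lying flat on the worktop; its section is nearly square, so it does not roll. Point: the centre of the pen, half-way up (7 mm above what it lies on) and half-way along; its y axis runs along the pen, z points up.
- orange_tray: Low orange tray with a white lined floor, fixed to the worktop, 78 mm (x) by 152 mm (y), two square bays side by side along its y axis, each 70 by 70 mm inside, with a 4 mm divider between; bay centres at y = +37 and -37 mm. Floor 4 mm thick, walls 4 mm thick, rims and divider 14 mm above the worktop. Origin: centre of its underside, on the worktop; z up.
- blue_tray: Low blue tray with a white lined floor, fixed to the worktop, 78 by 78 mm, a single bay 70 by 70 mm inside. Floor 4 mm thick, walls 4 mm thick, rim 14 mm above the worktop. Origin: centre of its underside, on the worktop; z up.
- pen_tray: Low grey pen tray with a white lined floor, fixed to the worktop, 88 mm (x) by 180 mm (y), inside 80 by 172 mm. Floor 4 mm thick, walls 4 mm thick, rim 10 mm above the worktop. Origin: centre of its underside, on the worktop; long side along y, z up.
- timer_1: Pale countdown timer with one red button, lying face up, 66 by 64 mm, 18 mm tall. Bystander, loose, to be left alone. Origin at the centre of its underside.
- label_roll_1: Roll of blank white labels lying flat, 66 mm across, 28 mm tall. Bystander, loose, to be left alone. Origin at the centre of its underside.
- decapper_1: Orange waisted hand decapper standing upright, 35 mm across, 70 mm tall. Bystander, loose, to be left alone. Origin at the centre of its underside.
Not all that is in view belongs to the job. What is shaped like the part that bears cup_orange_a_mid but pink or turquoise is not meant.

How it is judged:
At the end, for the whole second after the job is handed in: One orange-lidded cup in each orange bay and the blue-lidded cup in the blue tray, upright (0.06 rad) on the floor within 18 mm of the bay centre each way; the pen flat (0.03 rad) on the grey tray's floor, its centre within 36 mm across and 22 mm along of the tray's; all at rest (((x of cup_orange_a_mid in the frame of orange_tray between -0.018 and 0.018 m and y of cup_orange_a_mid in the frame of orange_tray between 0.019 and 0.055 m and z of cup_orange_a_mid in the frame of orange_tray between 0.0265 and 0.0345 m and angle between each of cup_orange_a_mid, cup_orange_b_mid's own z axis and vertical below 0.06 rad and x of cup_orange_b_mid in the frame of orange_tray between -0.018 and 0.018 m and y of cup_orange_b_mid in the frame of orange_tray between -0.055 and -0.019 m and z of cup_orange_b_mid in the frame of orange_tray between 0.0265 and 0.0345 m) or (x of cup_orange_a_mid in the frame of orange_tray between -0.018 and 0.018 m and y of cup_orange_a_mid in the frame of orange_tray between -0.055 and -0.019 m and z of cup_orange_a_mid in the frame of orange_tray between 0.0265 and 0.0345 m and angle between each of cup_orange_a_mid, cup_orange_b_mid's own z axis and vertical below 0.06 rad and x of cup_orange_b_mid in the frame of orange_tray between -0.018 and 0.018 m and y of cup_orange_b_mid in the frame of orange_tray between 0.019 and 0.055 m and z of cup_orange_b_mid in the frame of orange_tray between 0.0265 and 0.0345 m)) and x of cup_blue_mid in the frame of blue_tray between -0.018 and 0.018 m and y of cup_blue_mid in the frame of blue_tray between -0.018 and 0.018 m and z of cup_blue_mid in the frame of blue_tray between 0.0265 and 0.0345 m and angle between cup_blue_mid's own z axis and vertical below 0.06 rad and x of pen_mid in the frame of pen_tray between -0.036 and 0.036 m and y of pen_mid in the frame of pen_tray between -0.022 and 0.022 m and z of pen_mid in the frame of pen_tray below 0.0135 m and angle between pen_mid's own y axis and vertical between 1.54 and 1.6 rad and linear speed of each of cup_orange_a, cup_orange_b, cup_blue, pen below 0.02 m/s); the robot touches nothing.
It fails at once if the timer is pushed more than 3 cm out of its place (distance of timer_1 from where it was at the start of the episode above 0.03 m).
It fails at once if the label roll is pushed more than 3 cm out of its place (distance of label_roll_1 from where it was at the start of the episode above 0.03 m).
It fails at once if the decapper is pushed more than 3 cm out of its place (distance of decapper_1 from where it was at the start of the episode above 0.03 m).
It fails at once if a specimen cup is tipped over (more than about 45 degrees) (angle between any of cup_orange_a_mid, cup_orange_b_mid, cup_blue_mid's own z axis and vertical above 0.8 rad).
It also fails if it takes over 101 s, if anything falls off the work surface, if the arm or the gripper's body presses on something with over 40 N, if the wrist force passes 120 N, or if a joint passes its speed limit or range.

## Robot

A 6-joint arm with a two-finger parallel gripper is mounted at the origin on a cart in front of the work surface, level with it; the furniture and walls round the work are solid. World frame = base frame: x ahead of the robot, y to its left, z up, the work surface at z = 0. Lengths are in m, angles in rad, forces in N, time in s.
With the tool pointing down it reaches from about 0.3 to 0.75 m from the base axis. Payload 8.5 kg.
Tool frame: the origin (TCP) lies at the very end of the fingers, on their centre line; the grasp point (between the pads) lies 19 mm behind it; z points along the fingers, y is the line along which they close (so a half turn about z gives the same grasp; the last joint's range is limited). The gripper opens to 85 mm and grips with 20 to 120 N. Pads are 22 mm wide; open, the fingers measure 114 mm over their backs; the gripper's body (76 mm by 85 mm) begins 54 mm behind the grasp point. The pads swing forward as they close: fully open they stand 13 mm farther back than shut.
Start: joints at [1.067, 0.381, 1.297, -0, 1.464, -0.215], TCP at [0.157, 0.527, 0.231] pointing down, gripper open.
Joint ranges: [-3.11, 3.11], [-0.89, 2.33], [0.22, 2.48], [-1.42, 4.56], [0.17, 2.85], [-2.88, 2.88]. Speed limits (rad/s): [2.39, 2.39, 3.14, 3.14, 3.14, 3.14].

## Interface

Orientations are given as a unit quaternion [w, x, y, z].
In Python, from workcell import bot, viewer, order gives the robot as it stands.
- The arm moves only by the tool step_arm, never from a script. Its argument "motion" is a list of rows, each a list of 7 numbers: the shift along the tool's x, y, z in units of 40 mm (1.0 is 40 mm), then the turn, a rotation vector about the tool's x, y, z in units of 6 degrees (1.0 is 6 degrees), then the closure, from 0 (fully open) to 1 (shut). A call has 1 to 20 rows; each row shifts and turns the commanded pose from where the row before left it, along the tool's axes as they then stand; what a row does not reach is not made up. A row lasts 1/12 s, in which the tool goes at most 41.7 mm and 7.16 degrees, less where a joint would pass 70% of its speed; a pose out of reach is approached as far as the arm can. A call is refused whole if a number of a shift passes 1 or a number of a turn 1, either way. A call with a gripper value outside its range is refused whole. The fingers move at their own pace and stop on an object; "newtons" is the grip in N (left out, the last holds). Time passes only in rows, so rows that do not move let the fingers close. It gives the time, the measured TCP pose, the force, the opening and the grip force at its end, in the units of the state.
- bot.sense(): the state, without advancing time (a new reading comes with each control period).
- viewer.read_camera(name): name is "scene" or "top" or "wrist"; returns a dict with "image" (400x640x3 uint8, red, green, blue), "range_z" (400x640 float32, m along the optical axis (not along the pixel's ray), 0 where there is no reading), "fx", "fy", "cx", "cy" (pixels), "distortion" ([k1, k2, p1, p2, k3] as OpenCV has them; the pictures are not rectified), "R" (3x3) and "t" (3): a world point X has camera coordinates R X + t; the wrist camera has in their place "tool_from_camera" (4x4, takes a point from camera to tool coordinates, whose origin is the TCP and whose axes are the flange's). Camera axes: x right, y down, z forward; pixel columns grow to the right and rows downward; lengths in m; the calibration is good to about 2 mm. A picture is of the moment at which its call begins: read the wrist's pose just before it.
- order.close_job(): hands the job in; it is judged then, once.
The state is a dict: "time": time; "qpos": joint angles; "qvel": joint speeds; "joint_torque": joint torques, N m; "position": TCP position; "ee_rot": TCP orientation; "force": force on the tool from outside, world axes, zero at the start; "torque": the same for the moment, N m; "grip_width": finger opening in m; "grip_force": force on a finger pad.
Only numpy, scipy, OpenCV 4.12 (cv2) and the standard library are available. Lean on these libraries where they do the work, as an engineer would, in place of code of your own. Each camera call takes 0.05 s, during which the arm holds its last target. There are 200 camera calls.

## Working session

There is one attempt and no reset: what is moved stays moved. The work goes in short steps, Python scripts to look and compute and a tool call to move; the robot and the scene stay as the last step left them, time stands still between calls to the robot, and variables do not carry over. Pictures are saved under pics/ and viewed, at most 14 in all, crops included, and the job is handed in when it is done.

Besides the shell and the picture viewer there is one more tool, called after ">>>" by a JSON object that holds its "name" and its "arguments", one argument or row to a line. step_arm: Moves the arm, as the interface text tells. Its arguments: {"type":"object","properties":{"motion":{"type":"array","items":{"type":"array","items":{"type":"number"}}},"newtons":{"type":"number"}},"required":["motion"]}

```bash
mkdir -p pics; ls; cat > h.py <<'E'
import numpy as np, cv2
from workcell import bot, viewer, order
from scipy.spatial.transform import Rotation as Ro
def cam(n):
    s=bot.sense(); c=viewer.read_camera(n)
    K=np.array([[c['fx'],0,c['cx']],[0,c['fy'],c['cy']],[0,0,1]]); D=np.array(c['distortion'],float)
    if n=='wrist':
        q=np.array(s['ee_rot']); T=np.eye(4); T[:3,:3]=Ro.from_quat(q[[1,2,3,0]]).as_matrix(); T[:3,3]=s['position']
        M=T@np.array(c['tool_from_camera'])
    else:
        R=np.array(c['R']); M=np.eye(4); M[:3,:3]=R.T; M[:3,3]=-R.T@np.array(c['t'])
    return c,K,D,M
def rays(px,K,D,M):
    u=cv2.undistortPoints(np.array(px,float).reshape(-1,1,2),K,D).reshape(-1,2)
    return np.c_[u,np.ones(len(u))]@M[:3,:3].T
def onplane(px,z,K,D,M):
    d=rays(px,K,D,M); return M[:3,3]+d*((z-M[2,3])/d[:,2])[:,None]
def cloud(c,K,D,M):
    h,w=c['range_z'].shape; g=np.stack(np.meshgrid(np.arange(w),np.arange(h)),-1).reshape(-1,2)
    return (M[:3,3]+rays(g,K,D,M)*c['range_z'].reshape(-1,1)).reshape(h,w,3)
def save(c,name): cv2.imwrite('pics/'+name,cv2.cvtColor(c['image'],cv2.COLOR_RGB2BGR))
E
python3 - <<'E'
from h import *
for n in('top','scene'):
    c,K,D,M=cam(n); save(c,n+'1.png'); print(n,M[:3,3],M[:3,2])
print(bot.sense())
E
```

```text
pics
top [ 0.36412309 -0.01704916  1.13238766] [ 0.12929576 -0.00395834 -0.99159817]
scene [-0.41676995 -0.53662803  1.19476628] [ 0.58301151  0.34707196 -0.734601  ]
{'time': 0.1, 'qpos': array([ 1.06670848e+00,  3.81121497e-01,  1.29816360e+00,  1.68806391e-06,
        1.46358365e+00, -2.15312183e-01]), 'qvel': array([ 0.00071915, -0.00246138, -0.00230032, -0.00101697,  0.00121273,
        0.00071278]), 'joint_torque': array([ 4.67555132e-03, -4.49217939e+01, -2.31657028e+01, -8.81611345e-05,
        3.66455497e-03,  1.97108659e-05]), 'position': array([0.15650859, 0.52699182, 0.23078455]), 'ee_rot': array([-2.25374031e-04,  1.43886721e-01,  9.89593959e-01, -5.96918810e-04]), 'force': array([ 0.58829284, -0.272355  , -0.33246439]), 'torque': array([-0.04605691, -0.04901264,  0.02589072]), 'grip_force': 0.0, 'grip_width': 0.08518343935415772}
```

View pics/top1.png

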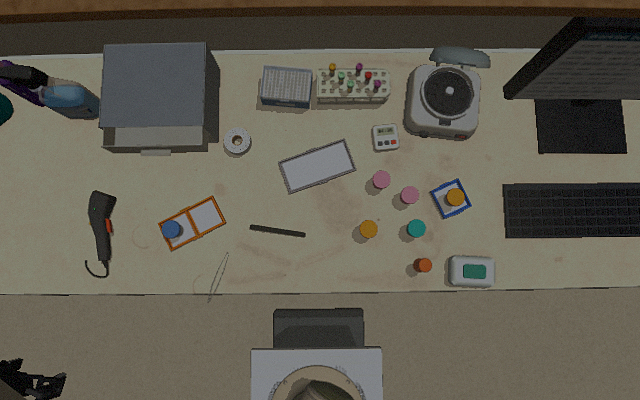

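View pics/scene1.png

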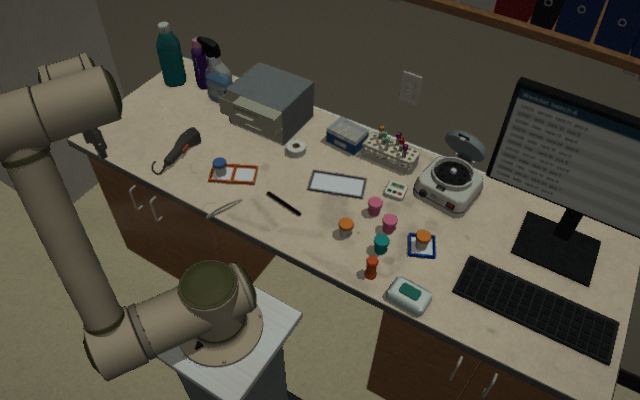

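The top view shows the orange tray at (192,223) with the blue cup at (171,230), and the pen at (277,231). The pen tray is at (317,166), and loose orange cup b is at (369,229). The blue tray is at (451,199) with cup a at (455,197). Distractors are pink (381,180) and (410,196) and turquoise (416,228). The decapper is at (423,265), the timer at (385,137) and the roll at (237,141).

```bash
python3 - <<'E'
from h import *
c,K,D,M=cam('top'); im=c['image']; P=cloud(c,K,D,M)
hsv=cv2.cvtColor(im,cv2.COLOR_RGB2HSV)
def comp(box,f,z,nm,what='circ'):
    x0,y0,x1,y1=box; m=np.zeros(im.shape[:2],np.uint8); m[y0:y1,x0:x1]=f(hsv[y0:y1,x0:x1].astype(int))*255
    n,l,s,ce=cv2.connectedComponentsWithStats(m); i=1+np.argmax(s[1:,4]); mm=l==i
    pts=cv2.findContours(mm.astype(np.uint8),cv2.RETR_EXTERNAL,cv2.CHAIN_APPROX_NONE)[0]; pts=max(pts,key=len).reshape(-1,2)
    W=onplane(pts,z,K,D,M)[:,:2].astype(np.float32)
    r=cv2.minAreaRect(W); b=cv2.boxPoints(r)
    e=b[1]-b[0];e2=b[2]-b[1]; L=e if np.hypot(*e)>np.hypot(*e2) else e2
    h=P[...,2][mm]; h=h[np.isfinite(h)]
    print(nm,'n',s[i,4],'c',np.round(r[0],4),'size',np.round(r[1],4),'longaxis deg',round(np.degrees(np.arctan2(L[1],L[0])),1),'medh',np.round(np.median(h),3))
sat=lambda lo,hi,s=120,v=60:(lambda h:(h[...,0]>=lo)&(h[...,0]<=hi)&(h[...,1]>s)&(h[...,2]>v))
comp((440,183,470,212),sat(8,25,150,120),.053+.004,'cupA')
comp((355,215,382,243),sat(8,25,150),.053,'cupB')
comp((158,215,184,245),sat(100,118,120),.057,'cupBlue')
comp((150,190,235,255),sat(0,14,140),.014,'otray')
comp((425,175,475,222),sat(105,125,140,40),.014,'btray')
comp((240,215,315,245),lambda h:h[...,2]<60,.010,'pen')
comp((272,132,362,200),lambda h:(h[...,2]<125),.010,'ptray')
comp((272,132,362,200),lambda h:(h[...,2]>150)&(h[...,1]<25),.004,'ptrayfloor')
for n,b in dict(pink1=(370,168,392,190),pink2=(399,184,421,207),).items(): comp(b,sat(150,179,50),.053,n)
comp((405,217,428,240),sat(75,98,100),.053,'turq')
comp((412,255,434,275),sat(0,14,140),.07,'decap')
big=cv2.resize(im[120:290,140:500],None,fx=2.2,fy=2.2,interpolation=cv2.INTER_CUBIC)
cv2.imwrite('pics/big.png',cv2.cvtColor(big,cv2.COLOR_RGB2BGR))
E
```

```text
cupA n 232 c [ 0.5074 -0.3386] size [0.0403 0.0384] longaxis deg 43.1 medh 0.055
cupB n 243 c [ 0.4339 -0.1267] size [0.0381 0.0405] longaxis deg -1.3 medh 0.052
cupBlue n 234 c [0.4382 0.3428] size [0.0412 0.0381] longaxis deg 89.4 medh 0.056
otray n 105 c [0.4803 0.2557] size [0.0766 0.0453] longaxis deg 30.8 medh 0.008
btray n 240 c [ 0.5094 -0.3394] size [0.0817 0.0766] longaxis deg 23.9 medh 0.009
pen n 271 c [0.4348 0.0938] size [0.1363 0.0124] longaxis deg 80.6 medh 0.011
ptray n 917 c [ 0.579  -0.0107] size [0.1316 0.186 ] longaxis deg -73.0 medh 0.004Traceback (most recent call last):
  File "<stdin>", line 21, in <module>
  File "<stdin>", line 6, in comp
    return _wrapfunc(a, 'argmax', axis=axis, out=out, **kwds)
    return bound(*args, **kwds)
ValueError: attempt to get argmax of an empty sequence
```

```bash
python3 - <<'E'
from h import *
c,K,D,M=cam('top'); im=c['image']
hsv=cv2.cvtColor(im,cv2.COLOR_RGB2HSV).astype(int)
def rect(box,f,z,nm,fill=0):
    x0,y0,x1,y1=box; m=np.zeros(im.shape[:2],np.uint8); m[y0:y1,x0:x1]=f(hsv[y0:y1,x0:x1])*255
    if fill: m=cv2.morphologyEx(m,cv2.MORPH_CLOSE,np.ones((3,3)))
    n,l,s,_=cv2.connectedComponentsWithStats(m)
    if fill: m=(l==1+np.argmax(s[1:,4]))
    else: m=np.isin(l,[i for i in range(1,n) if s[i,4]>4])
    y,x=np.nonzero(m); W=onplane(np.c_[x,y],z,K,D,M)[:,:2].astype(np.float32)
    r=cv2.minAreaRect(W); b=cv2.boxPoints(r); e=b[1]-b[0];e2=b[2]-b[1]; L=e if np.hypot(*e)>np.hypot(*e2) else e2
    print(nm,len(x),np.round(r[0],4),np.round(r[1],4),round(np.degrees(np.arctan2(L[1],L[0])),1))
rect((150,190,235,255),lambda h:(h[...,0]<=14)&(h[...,1]>140)&(h[...,2]>60),.014,'otray')
t=hsv[150:185,290:345]; print('ptray floor hsv',hsv[166,317],'table',hsv[210,320],'rim?',hsv[160:175,278:286,2].tolist()[5])
rect((272,132,362,200),lambda h:(h[...,1]<28)&(h[...,2]>100),.004,'ptfloor',1)
for p in [(381,180),(410,196),(416,228),(423,265),(385,137),(237,141)]:
    print(p,hsv[p[1],p[0]],np.round(onplane([p],.05,K,D,M)[0,:2],3))
big=cv2.resize(im[120:290,140:500],None,fx=2.2,fy=2.2,interpolation=cv2.INTER_CUBIC)
cv2.imwrite('pics/big.png',cv2.cvtColor(big,cv2.COLOR_RGB2BGR))
E
```

```text
otray 319 [0.4557 0.3049] [0.0799 0.152 ] -63.6
ptray floor hsv [107  17 134] table [ 22  51 130] rim? [96, 76, 91, 94, 122, 144, 136, 136]
ptfloor 1988 [ 0.5978 -0.0086] [0.087  0.1774] -70.8
(381, 180) [170  78 131] [ 0.551 -0.162]
(410, 196) [172  76 130] [ 0.511 -0.23 ]
(416, 228) [ 86 169 110] [ 0.434 -0.242]
(423, 265) [ 12 183 131] [ 0.346 -0.255]
(385, 137) [ 83   8 133] [ 0.658 -0.175]
(237, 141) [ 26  39 136] [0.652 0.188]
```

View pics/big.png

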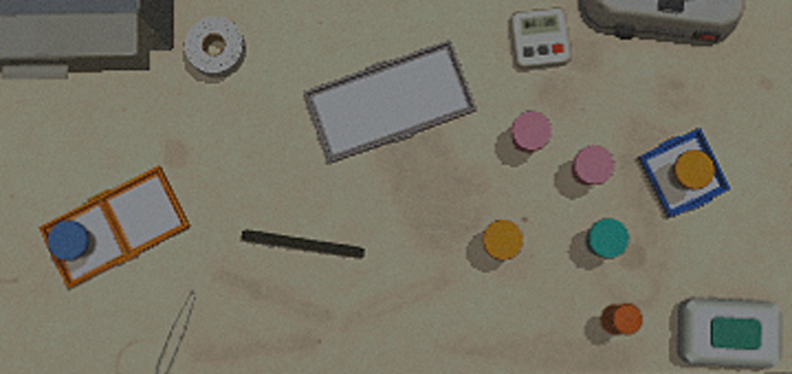

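```bash
cat >> h.py <<'E'
def plan(x,y,z,psi):
    s=bot.sense(); q=np.array(s['ee_rot']); R=Ro.from_quat(q[[1,2,3,0]]).as_matrix()
    p=np.radians(psi); Rt=np.array([[-np.sin(p),np.cos(p),0],[np.cos(p),np.sin(p),0],[0,0,-1]]).T
    Rt=np.c_[[-np.sin(p),np.cos(p),0],[np.cos(p),np.sin(p),0],[0,0,-1]]
    d=np.array([x,y,z])-s['position']
    print('t',s['time'],'pos',np.round(s['position'],4),'turn first',np.round(np.degrees(Ro.from_matrix(R.T@Rt).as_rotvec())/6,2),'then shift',np.round(Rt.T@d/.04,2),'w',round(s['grip_width'],3),'F',np.round(s['force'],1),round(s['grip_force'],1))
E
python3 - <<'E'
from h import *
plan(.5074,-.3386,.2,26.4)
E
```

```text
t 0.2 pos [0.1565 0.5271 0.2309] turn first [-0.01  0.    7.84] then shift [-23.28  -1.77   0.77] w 0.085 F [ 0.6  0.6 -0.4] 0.0
```

>>> {"name": "step_arm", "arguments": {
  "motion": [
    [0, 0, 0.1, 0, 0, 0.87, 0],
    [0, 0, 0.1, 0, 0, 0.87, 0],
    [0, 0, 0.1, 0, 0, 0.87, 0],
    [0, 0, 0.1, 0, 0, 0.87, 0],
    [0, 0, 0.1, 0, 0, 0.87, 0],
    [0, 0, 0.1, 0, 0, 0.87, 0],
    [0, 0, 0.1, 0, 0, 0.87, 0],
    [0, 0, 0.07, 0, 0, 0.87, 0],
    [0, 0, 0, 0, 0, 0.87, 0],
    [-0.8, -0.06, 0, 0, 0, 0, 0],
    [-0.8, -0.06, 0, 0, 0, 0, 0],
    [-0.8, -0.06, 0, 0, 0, 0, 0],
    [-0.8, -0.06, 0, 0, 0, 0, 0],
    [-0.8, -0.06, 0, 0, 0, 0, 0],
    [-0.8, -0.06, 0, 0, 0, 0, 0],
    [-0.8, -0.06, 0, 0, 0, 0, 0],
    [-0.8, -0.06, 0, 0, 0, 0, 0],
    [-0.8, -0.06, 0, 0, 0, 0, 0],
    [-0.8, -0.06, 0, 0, 0, 0, 0],
    [-0.8, -0.06, 0, 0, 0, 0, 0]
  ],
  "newtons": 30
}}

```text
time: 1.87
position: [0.29, 0.1989, 0.2006]
ee_rot: [0.0, 0.526, 0.85, 0.0]
force: [1.3, -0.2, 0.3]
grip_width: 0.0855
grip_force: 0.0
```

>>> {"name": "step_arm", "arguments": {
  "motion": [
    [-0.8, -0.06, 0, 0, 0, 0, 0],
    [-0.8, -0.06, 0, 0, 0, 0, 0],
    [-0.8, -0.06, 0, 0, 0, 0, 0],
    [-0.8, -0.06, 0, 0, 0, 0, 0],
    [-0.8, -0.06, 0, 0, 0, 0, 0],
    [-0.8, -0.06, 0, 0, 0, 0, 0],
    [-0.8, -0.06, 0, 0, 0, 0, 0],
    [-0.8, -0.06, 0, 0, 0, 0, 0],
    [-0.8, -0.06, 0, 0, 0, 0, 0],
    [-0.8, -0.06, 0, 0, 0, 0, 0],
    [-0.8, -0.06, 0, 0, 0, 0, 0],
    [-0.8, -0.06, 0, 0, 0, 0, 0],
    [0, 0, 0, 0, 0, 0, 0],
    [0, 0, 0, 0, 0, 0, 0],
    [0, 0, 0, 0, 0, 0, 0]
  ]
}}

```text
time: 3.12
position: [0.4349, -0.1557, 0.2003]
ee_rot: [-0.001, 0.526, 0.85, 0.0]
force: [-0.4, -0.3, -0.2]
grip_width: 0.0854
grip_force: 0.0
```

```bash
python3 - <<'E'
from h import *
plan(.5074,-.3386,.2,26.4)
c,K,D,M=cam('wrist'); save(c,'w1.png'); print(M[:3,3])
E
```

```text
t 3.1167 pos [ 0.4349 -0.1557  0.2003] turn first [-0.   -0.01  0.01] then shift [-4.9  -0.41  0.01] w 0.085 F [-0.4 -0.3 -0.2] 0.0
[ 0.39803833 -0.08108501  0.34328684]
```

View pics/w1.png

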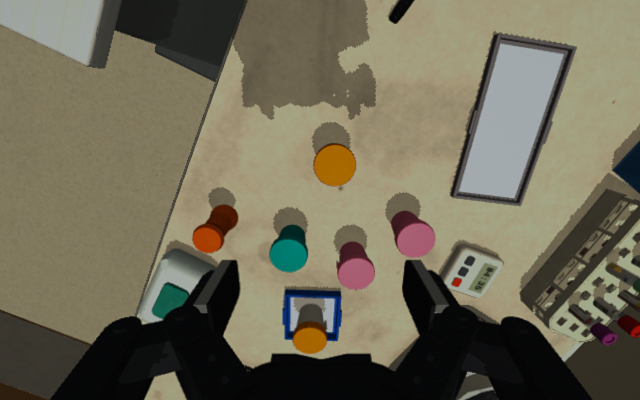

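The wrist view shows cup B at (334,164), blue tray at (313,314) with cup A at (310,337), and the pen tray at (515,117). I'll refine the cup and tray positions from this view.

```bash
cat >> h.py <<'E'
def rect(cm,box,f,z,nm,fill=1):
    c,K,D,M=cm; hsv=cv2.cvtColor(c['image'],cv2.COLOR_RGB2HSV).astype(int)
    x0,y0,x1,y1=box; m=np.zeros(hsv.shape[:2],np.uint8); m[y0:y1,x0:x1]=f(hsv[y0:y1,x0:x1])*255
    n,l,s,_=cv2.connectedComponentsWithStats(m)
    m=(l==1+np.argmax(s[1:,4])) if fill else np.isin(l,[i for i in range(1,n) if s[i,4]>9])
    y,x=np.nonzero(m); W=onplane(np.c_[x,y],z,K,D,M)[:,:2].astype(np.float32)
    r=cv2.minAreaRect(W); b=cv2.boxPoints(r); e=b[1]-b[0];e2=b[2]-b[1]; L=e if np.hypot(*e)>np.hypot(*e2) else e2
    print(nm,len(x),np.round(r[0],4),np.round(r[1],4),round(np.degrees(np.arctan2(L[1],L[0])),1))
orange=lambda h:(h[...,0]<=25)&(h[...,0]>=8)&(h[...,1]>160)&(h[...,2]>100)
blue=lambda h:(h[...,0]>=100)&(h[...,0]<=128)&(h[...,1]>120)&(h[...,2]>40)
tray_o=lambda h:(h[...,0]<=14)&(h[...,1]>140)&(h[...,2]>60)
grey=lambda h:(h[...,1]<35)&(h[...,2]>130)
E
python3 - <<'E'
from h import *
cm=cam('wrist')
rect(cm,(290,318,330,356),orange,.057,'A')
rect(cm,(305,135,365,195),orange,.053,'B')
rect(cm,(275,280,350,345),blue,.014,'btray',0)
rect(cm,(445,25,585,210),grey,.004,'pfloor')
E
```

```text
A 700 [ 0.5109 -0.3403] [0.0418 0.0418] 83.1
B 1358 [ 0.4374 -0.1289] [0.0417 0.0412] 26.5
btray 963 [ 0.5121 -0.3385] [0.0807 0.0853] -65.2
pfloor 9105 [ 0.6015 -0.0079] [0.0726 0.1644] -70.8
```

>>> {"name": "step_arm", "arguments": {
  "motion": [
    [-0.7, -0.06, 0, 0, 0, 0, 0],
    [-0.7, -0.06, 0, 0, 0, 0, 0],
    [-0.7, -0.06, 0, 0, 0, 0, 0],
    [-0.7, -0.06, 0, 0, 0, 0, 0],
    [-0.7, -0.06, 0, 0, 0, 0, 0],
    [-0.7, -0.06, 0, 0, 0, 0, 0],
    [-0.7, -0.05, 0, 0, 0, 0, 0],
    [0, 0, 0.5, 0, 0, 0, 0],
    [0, 0, 0.5, 0, 0, 0, 0],
    [0, 0, 0.5, 0, 0, 0, 0],
    [0, 0, 0.3, 0, 0, 0, 0],
    [0, 0, 0, 0, 0, 0, 0],
    [0, 0, 0, 0, 0, 0, 0]
  ]
}}

```text
time: 4.3
position: [0.5081, -0.3381, 0.1288]
ee_rot: [-0.0, 0.526, 0.851, 0.0]
force: [0.4, -0.1, 0.7]
grip_width: 0.0853
grip_force: 0.0
```

```bash
python3 - <<'E'
from h import *
plan(.5074,-.3386,.03,26.4)
E
```

```text
t 4.3 pos [ 0.5081 -0.3381  0.1288] turn first [-0.   -0.01  0.02] then shift [-0.   -0.02  2.47] w 0.085 F [ 0.4 -0.1  0.7] 0.0
```

>>> {"name": "step_arm", "arguments": {
  "motion": [
    [-0.03, 0, 0.4, 0, 0, 0, 0],
    [0, 0, 0.4, 0, 0, 0, 0],
    [0, 0, 0.4, 0, 0, 0, 0],
    [0, 0, 0.4, 0, 0, 0, 0],
    [0, 0, 0.4, 0, 0, 0, 0],
    [0, 0, 0.3, 0, 0, 0, 0],
    [0, 0, 0.12, 0, 0, 0, 0],
    [0, 0, 0, 0, 0, 0, 0],
    [0, 0, 0, 0, 0, 0, 1],
    [0, 0, 0, 0, 0, 0, 1],
    [0, 0, 0, 0, 0, 0, 1],
    [0, 0, 0, 0, 0, 0, 1],
    [0, 0, 0, 0, 0, 0, 1],
    [0, 0, 0, 0, 0, 0, 1],
    [0, 0, 0, 0, 0, 0, 1],
    [0, 0, 0, 0, 0, 0, 1],
    [0, 0, 0, 0, 0, 0, 1]
  ],
  "newtons": 30
}}

```text
time: 5.72
position: [0.5089, -0.3405, 0.0328]
ee_rot: [0.001, 0.526, 0.85, -0.0]
force: [-0.3, 0.4, 6.8]
grip_width: 0.0415
grip_force: 30.0
```

>>> {"name": "step_arm", "arguments": {
  "motion": [
    [0, 0, -0.2, 0, 0, 0, 1],
    [0, 0, -0.4, 0, 0, 0, 1],
    [0, 0, -0.6, 0, 0, 0, 1],
    [0, 0, -0.8, 0, 0, 0, 1],
    [0, 0, -0.8, 0, 0, 0, 1],
    [0, 0, -0.8, 0, 0, 0, 1],
    [0, 0, -0.6, 0, 0, 0, 1],
    [0, 0, 0, 0, 0, 0, 1]
  ]
}}

```text
time: 6.38
position: [0.5097, -0.3411, 0.2058]
ee_rot: [0.005, 0.526, 0.85, -0.001]
force: [0.3, -0.6, -0.1]
grip_width: 0.0411
grip_force: 30.5
```

```bash
python3 - <<'E'
from h import *
plan(.4735,.2712,.2,26.4)
c,K,D,M=cam('wrist'); save(c,'w2.png')
E
```

```text
t 6.3833 pos [ 0.5097 -0.3411  0.2058] turn first [0.03 0.09 0.01] then shift [14.11  6.    0.14] w 0.041 F [ 0.3 -0.6 -0.1] 30.5
```

View pics/w2.png

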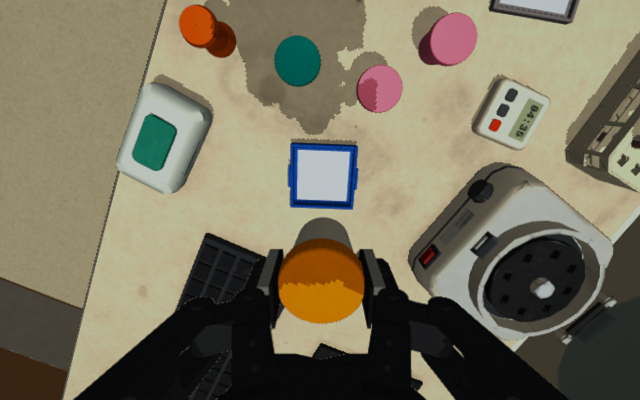

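```bash
python3 - <<'E'
from h import *
cm=cam('wrist'); rect(cm,(280,135,365,215),blue,.014,'btray'); rect(cm,(295,145,352,205),grey,.004,'bfloor')
E
```

```text
btray 1669 [ 0.5136 -0.3417] [0.0809 0.0782] 24.2
bfloor 2474 [ 0.5136 -0.3431] [0.0609 0.0612] -65.8
```

>>> {"name": "step_arm", "arguments": {
  "motion": [
    [0.3, 0.13, 0, 0, 0, 0, 1],
    [0.6, 0.26, 0, 0, 0, 0, 1],
    [0.7, 0.3, 0, 0, 0, 0, 1],
    [0.7, 0.3, 0, 0, 0, 0, 1],
    [0.7, 0.3, 0, 0, 0, 0, 1],
    [0.7, 0.3, 0, 0, 0, 0, 1],
    [0.7, 0.3, 0, 0, 0, 0, 1],
    [0.7, 0.3, 0, 0, 0, 0, 1],
    [0.7, 0.3, 0, 0, 0, 0, 1],
    [0.7, 0.3, 0, 0, 0, 0, 1],
    [0.7, 0.3, 0, 0, 0, 0, 1],
    [0.7, 0.3, 0, 0, 0, 0, 1],
    [0.7, 0.3, 0, 0, 0, 0, 1],
    [0.7, 0.3, 0, 0, 0, 0, 1],
    [0.7, 0.3, 0, 0, 0, 0, 1],
    [0.7, 0.3, 0, 0, 0, 0, 1],
    [0.6, 0.26, 0, 0, 0, 0, 1],
    [0.3, 0.13, 0, 0, 0, 0, 1],
    [0, 0, 0, 0, 0, 0, 1],
    [0, 0, 0, 0, 0, 0, 1]
  ]
}}

```text
time: 8.15
position: [0.4789, 0.1647, 0.1987]
ee_rot: [-0.001, 0.526, 0.851, -0.001]
force: [-0.3, -0.3, 0.0]
grip_width: 0.0412
grip_force: 30.5
```

```bash
python3 - <<'E'
from h import *
plan(.4735,.2712,.2,26.4)
c,K,D,M=cam('wrist'); save(c,'w3.png')
E
```

```text
t 8.15 pos [0.4789 0.1647 0.1987] turn first [-0.02 -0.01  0.03] then shift [ 2.44  1.06 -0.03] w 0.041 F [-0.3 -0.3  0. ] 30.5
```

View pics/w3.png

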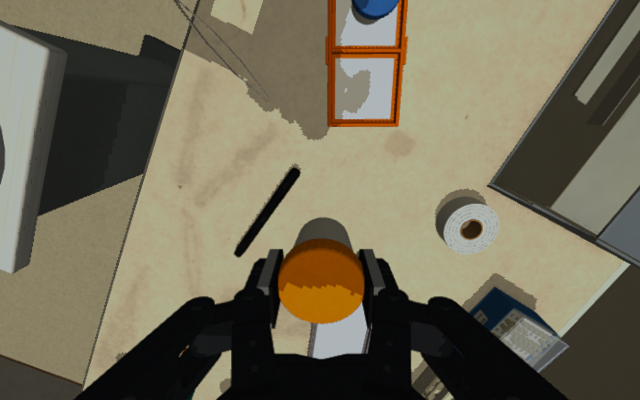

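The empty orange bay is at (364,88), divider at y≈50, blue cup at (375,5), pen from (237,253) to (296,168).

```bash
python3 - <<'E'
from h import *
cm=cam('wrist'); rect(cm,(320,44,415,135),tray_o,.014,'bay outer+divider (82 x 78 expected)')
c,K,D,M=cm
rect(cm,(225,155,305,265),lambda h:h[...,2]<55,.010,'pen')
p=onplane([(328,126),(399,126),(403,48),(330,50)],.014,K,D,M)[:,:2]; print(p.round(4),p.mean(0))
E
```

```text
bay outer+divider (82 x 78 expected) 2507 [0.4754 0.2735] [0.0824 0.08  ] 26.7
pen 981 [0.4379 0.0919] [0.1404 0.0119] 80.6
[[0.46   0.2199]
 [0.5298 0.2549]
 [0.4932 0.3231]
 [0.4276 0.2881]] [0.4776624  0.27151849]
```

>>> {"name": "step_arm", "arguments": {
  "motion": [
    [0.5, 0.22, 0, 0, 0, 0, 1],
    [0.7, 0.32, 0, 0, 0, 0, 1],
    [0.7, 0.32, 0, 0, 0, 0, 1],
    [0.4, 0.17, 0, 0, 0, 0, 1],
    [0.16, 0.08, 0, 0, 0, 0, 1],
    [0, 0, 0.4, 0, 0, 0, 1],
    [0, 0, 0.6, 0, 0, 0, 1],
    [0, 0, 0.7, 0, 0, 0, 1],
    [0, 0, 0.7, 0, 0, 0, 1],
    [0, 0, 0.6, 0, 0, 0, 1],
    [0, 0, 0.4, 0, 0, 0, 1],
    [0, 0, 0.3, 0, 0, 0, 1],
    [0, 0, 0.2, 0, 0, 0, 1],
    [0, 0, 0, 0, 0, 0, 1],
    [0, 0, 0, 0, 0, 0, 1]
  ]
}}

```text
time: 9.5
position: [0.4762, 0.2713, 0.0439]
ee_rot: [0.0, 0.527, 0.85, -0.0]
force: [0.7, 0.7, -0.4]
grip_width: 0.0413
grip_force: 30.5
```

>>> {"name": "step_arm", "arguments": {
  "motion": [
    [0, 0, 0.08, 0, 0, 0, 1],
    [0, 0, 0.08, 0, 0, 0, 1],
    [0, 0, 0.06, 0, 0, 0, 1],
    [0, 0, 0.04, 0, 0, 0, 1],
    [0, 0, 0, 0, 0, 0, 1],
    [0, 0, 0, 0, 0, 0, 1]
  ]
}}

```text
time: 10.0
position: [0.4759, 0.272, 0.0333]
ee_rot: [0.0, 0.526, 0.85, -0.0]
force: [0.2, 0.6, 0.7]
grip_width: 0.041
grip_force: 30.5
```

>>> {"name": "step_arm", "arguments": {
  "motion": [
    [0, 0, 0.04, 0, 0, 0, 1],
    [0, 0, 0, 0, 0, 0, 1],
    [0, 0, 0, 0, 0, 0, 0.3],
    [0, 0, 0, 0, 0, 0, 0.2],
    [0, 0, 0, 0, 0, 0, 0.1],
    [0, 0, 0, 0, 0, 0, 0],
    [0, 0, 0, 0, 0, 0, 0],
    [0, 0, 0, 0, 0, 0, 0],
    [0, 0, -0.3, 0, 0, 0, 0],
    [0, 0, -0.5, 0, 0, 0, 0],
    [0, 0, -0.5, 0, 0, 0, 0],
    [0, 0, -0.6, 0, 0, 0, 0],
    [0, 0, -0.6, 0, 0, 0, 0],
    [0, 0, 0, 0, 0, 0, 0],
    [0, 0, 0, 0, 0, 0, 0]
  ]
}}

```text
time: 11.25
position: [0.4762, 0.2721, 0.1327]
ee_rot: [0.001, 0.526, 0.85, 0.001]
force: [0.4, 0.5, -1.0]
grip_width: 0.0856
grip_force: 0.0
```

```bash
python3 - <<'E'
from h import *
plan(.4405,.3435,.03,26.4)
cm=cam('wrist'); save(cm[0],'w4.png')
E
```

```text
t 11.25 pos [0.4762 0.2721 0.1327] turn first [0.02 0.   0.01] then shift [ 2.   -0.01  2.57] w 0.086 F [ 0.4  0.5 -1. ] 0.0
```

View pics/w4.png

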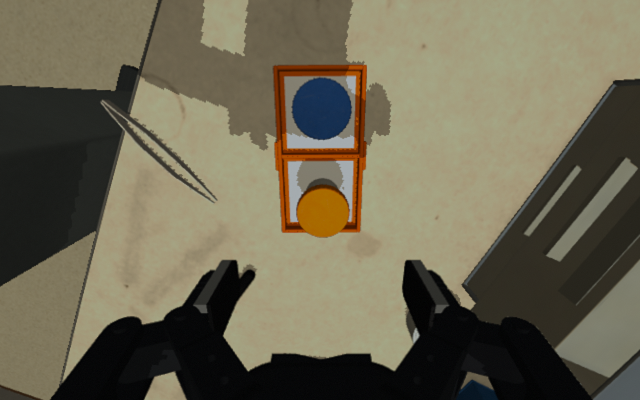

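Cup A (322,212) stands in its bay, and the blue cup is at (321,108).

```bash
python3 - <<'E'
from h import *
cm=cam('wrist'); rect(cm,(285,175,358,242),lambda h:orange(h)&(h[...,0]>14),.057,'A')
rect(cm,(285,72,358,142),blue,.057,'blue')
rect(cm,(265,60,375,240),tray_o,.014,'tray (A lid may add)')
rect(cm,(270,60,375,163),tray_o,.014,'bay2 outer')
E
```

```text
A 2023 [0.4785 0.2715] [0.0413 0.0414] -63.5
blue 2805 [0.442  0.3428] [0.0411 0.0418] -63.5
tray (A lid may add) 5104 [0.4594 0.3055] [0.0823 0.1504] -63.5
bay2 outer 3602 [0.4438 0.3367] [0.0823 0.0806] 26.4
```

>>> {"name": "step_arm", "arguments": {
  "motion": [
    [0.5, 0, 0, 0, 0, 0, 0],
    [0.7, 0, 0, 0, 0, 0, 0],
    [0.5, 0, 0, 0, 0, 0, 0],
    [0.26, 0, 0, 0, 0, 0, 0],
    [0, 0, 0.4, 0, 0, 0, 0],
    [0, 0, 0.5, 0, 0, 0, 0],
    [0, 0, 0.5, 0, 0, 0, 0],
    [0, 0, 0.5, 0, 0, 0, 0],
    [0, 0, 0.4, 0, 0, 0, 0],
    [0, 0, 0.2, 0, 0, 0, 0],
    [0, 0, 0, 0, 0, 0, 0],
    [0, 0, 0, 0, 0, 0, 1],
    [0, 0, 0, 0, 0, 0, 1],
    [0, 0, 0, 0, 0, 0, 1],
    [0, 0, 0, 0, 0, 0, 1],
    [0, 0, 0, 0, 0, 0, 1],
    [0, 0, 0, 0, 0, 0, 1],
    [0, 0, 0, 0, 0, 0, 1],
    [0, 0, 0, 0, 0, 0, 1]
  ]
}}

```text
time: 12.93
position: [0.4414, 0.3424, 0.0328]
ee_rot: [0.001, 0.526, 0.85, 0.001]
force: [-0.4, 0.4, 5.9]
grip_width: 0.0416
grip_force: 29.8
```

>>> {"name": "step_arm", "arguments": {
  "motion": [
    [0, 0, -0.2, 0, 0, 0, 1],
    [0, 0, -0.4, 0, 0, 0, 1],
    [0, 0, -0.6, 0, 0, 0, 1],
    [0, 0, -0.8, 0, 0, 0, 1],
    [0, 0, -0.8, 0, 0, 0, 1],
    [0, 0, -0.8, 0, 0, 0, 1],
    [0, 0, -0.6, 0, 0, 0, 1],
    [0, 0, 0, 0, 0, 0, 1]
  ]
}}

```text
time: 13.6
position: [0.4423, 0.3429, 0.2055]
ee_rot: [0.003, 0.526, 0.85, 0.004]
force: [0.6, 0.7, 0.6]
grip_width: 0.0414
grip_force: 30.5
```

```bash
python3 - <<'E'
from h import *
plan(.5125,-.341,.2,26.4)
E
```

```text
t 13.6 pos [0.4423 0.3429 0.2055] turn first [0.09 0.   0.01] then shift [-16.1   -6.03   0.14] w 0.041 F [0.6 0.7 0.6] 30.5
```

>>> {"name": "step_arm", "arguments": {
  "motion": [
    [-0.4, -0.15, 0, 0, 0, 0, 1],
    [-0.7, -0.26, 0, 0, 0, 0, 1],
    [-0.7, -0.26, 0, 0, 0, 0, 1],
    [-0.7, -0.26, 0, 0, 0, 0, 1],
    [-0.7, -0.26, 0, 0, 0, 0, 1],
    [-0.7, -0.26, 0, 0, 0, 0, 1],
    [-0.7, -0.26, 0, 0, 0, 0, 1],
    [-0.7, -0.26, 0, 0, 0, 0, 1],
    [-0.7, -0.26, 0, 0, 0, 0, 1],
    [-0.7, -0.26, 0, 0, 0, 0, 1],
    [-0.7, -0.26, 0, 0, 0, 0, 1],
    [-0.7, -0.26, 0, 0, 0, 0, 1],
    [-0.7, -0.26, 0, 0, 0, 0, 1],
    [-0.7, -0.26, 0, 0, 0, 0, 1],
    [-0.7, -0.26, 0, 0, 0, 0, 1],
    [-0.7, -0.26, 0, 0, 0, 0, 1],
    [-0.7, -0.26, 0, 0, 0, 0, 1],
    [-0.7, -0.26, 0, 0, 0, 0, 1],
    [-0.7, -0.26, 0, 0, 0, 0, 1],
    [-0.7, -0.26, 0, 0, 0, 0, 1]
  ]
}}

```text
time: 15.27
position: [0.5026, -0.2405, 0.1996]
ee_rot: [-0.0, 0.526, 0.85, 0.0]
force: [0.4, 0.4, -0.5]
grip_width: 0.0413
grip_force: 30.5
```

>>> {"name": "step_arm", "arguments": {
  "motion": [
    [-0.7, -0.26, 0, 0, 0, 0, 1],
    [-0.7, -0.26, 0, 0, 0, 0, 1],
    [-0.4, -0.15, 0, 0, 0, 0, 1],
    [-0.2, -0.08, 0, 0, 0, 0, 1],
    [0, 0, 0, 0, 0, 0, 1],
    [0, 0, 0, 0, 0, 0, 1]
  ]
}}

```text
time: 15.77
position: [0.5116, -0.3234, 0.1995]
ee_rot: [-0.0, 0.526, 0.85, 0.0]
force: [-0.3, -0.3, -1.2]
grip_width: 0.0414
grip_force: 30.5
```

```bash
python3 - <<'E'
from h import *
plan(.5125,-.341,.0335,26.4)
E
```

```text
t 15.7667 pos [ 0.5116 -0.3234  0.1995] turn first [-0.   -0.01  0.01] then shift [-0.4  -0.17  4.15] w 0.041 F [-0.3 -0.3 -1.2] 30.5
```

>>> {"name": "step_arm", "arguments": {
  "motion": [
    [-0.2, -0.1, 0.2, 0, 0, 0, 1],
    [-0.2, -0.07, 0.4, 0, 0, 0, 1],
    [0, 0, 0.6, 0, 0, 0, 1],
    [0, 0, 0.7, 0, 0, 0, 1],
    [0, 0, 0.7, 0, 0, 0, 1],
    [0, 0, 0.6, 0, 0, 0, 1],
    [0, 0, 0.4, 0, 0, 0, 1],
    [0, 0, 0.2, 0, 0, 0, 1],
    [0, 0, 0.1, 0, 0, 0, 1],
    [0, 0, 0, 0, 0, 0, 1],
    [0, 0, 0.08, 0, 0, 0, 1],
    [0, 0, 0.08, 0, 0, 0, 1],
    [0, 0, 0.06, 0, 0, 0, 1],
    [0, 0, 0.05, 0, 0, 0, 1],
    [0, 0, 0, 0, 0, 0, 1],
    [0, 0, 0, 0, 0, 0, 1]
  ]
}}

```text
time: 17.1
position: [0.5128, -0.3416, 0.0331]
ee_rot: [0.0, 0.526, 0.85, -0.0]
force: [-0.3, 0.6, -0.5]
grip_width: 0.0411
grip_force: 30.5
```

>>> {"name": "step_arm", "arguments": {
  "motion": [
    [0, 0, 0.04, 0, 0, 0, 1],
    [0, 0, 0, 0, 0, 0, 1],
    [0, 0, 0, 0, 0, 0, 0.3],
    [0, 0, 0, 0, 0, 0, 0.2],
    [0, 0, 0, 0, 0, 0, 0.1],
    [0, 0, 0, 0, 0, 0, 0],
    [0, 0, 0, 0, 0, 0, 0],
    [0, 0, 0, 0, 0, 0, 0],
    [0, 0, -0.3, 0, 0, 0, 0],
    [0, 0, -0.5, 0, 0, 0, 0],
    [0, 0, -0.5, 0, 0, 0, 0],
    [0, 0, -0.6, 0, 0, 0, 0],
    [0, 0, -0.6, 0, 0, 0, 0],
    [0, 0, 0, 0, 0, 0, 0],
    [0, 0, 0, 0, 0, 0, 0]
  ]
}}

```text
time: 18.35
position: [0.5132, -0.3418, 0.1324]
ee_rot: [0.001, 0.526, 0.85, -0.0]
force: [0.1, 0.5, -0.2]
grip_width: 0.0857
grip_force: 0.0
```

```bash
python3 - <<'E'
from h import *
plan(.4365,-.1285,.13,26.4)
cm=cam('wrist'); save(cm[0],'w5.png')
E
```

```text
t 18.35 pos [ 0.5132 -0.3418  0.1324] turn first [0.01 0.02 0.01] then shift [5.63 0.65 0.06] w 0.086 F [ 0.1  0.5 -0.2] 0.0
```

View pics/w5.png

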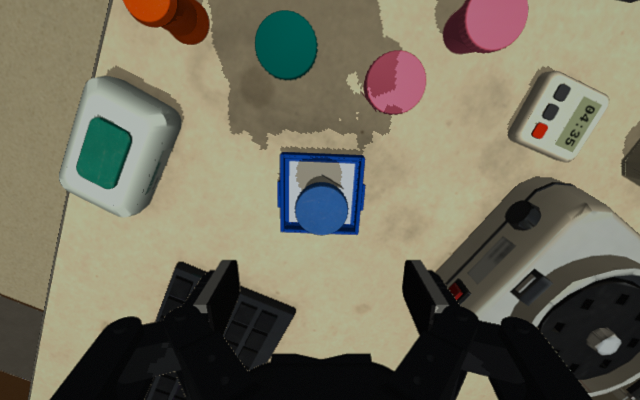

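The blue cup stands in the blue tray (321,207). Next is cup B.

>>> {"name": "step_arm", "arguments": {
  "motion": [
    [0.3, 0.04, -0.3, 0, 0, 0, 0],
    [0.6, 0.07, 0, 0, 0, 0, 0],
    [0.7, 0.08, 0, 0, 0, 0, 0],
    [0.7, 0.08, 0, 0, 0, 0, 0],
    [0.7, 0.08, 0, 0, 0, 0, 0],
    [0.7, 0.08, 0, 0, 0, 0, 0],
    [0.7, 0.08, 0, 0, 0, 0, 0],
    [0.6, 0.07, 0, 0, 0, 0, 0],
    [0.4, 0.04, 0, 0, 0, 0, 0],
    [0.23, 0.03, 0, 0, 0, 0, 0],
    [0, 0, 0, 0, 0, 0, 0],
    [0, 0, 0, 0, 0, 0, 0]
  ]
}}

```text
time: 19.4
position: [0.4359, -0.1286, 0.1429]
ee_rot: [-0.0, 0.526, 0.85, -0.0]
force: [0.4, -0.6, 0.2]
grip_width: 0.0853
grip_force: 0.0
```

```bash
python3 - <<'E'
from h import *
plan(.4368,-.1285,.028,26.4)
E
```

```text
t 19.4 pos [ 0.4359 -0.1286  0.1429] turn first [-0.   -0.    0.02] then shift [-0.01  0.02  2.87] w 0.085 F [ 0.4 -0.6  0.2] 0.0
```

>>> {"name": "step_arm", "arguments": {
  "motion": [
    [0, 0, 0.4, 0, 0, 0, 0],
    [0, 0, 0.5, 0, 0, 0, 0],
    [0, 0, 0.5, 0, 0, 0, 0],
    [0, 0, 0.5, 0, 0, 0, 0],
    [0, 0, 0.5, 0, 0, 0, 0],
    [0, 0, 0.3, 0, 0, 0, 0],
    [0, 0, 0.15, 0, 0, 0, 0],
    [0, 0, 0, 0, 0, 0, 0],
    [0, 0, 0, 0, 0, 0, 1],
    [0, 0, 0, 0, 0, 0, 1],
    [0, 0, 0, 0, 0, 0, 1],
    [0, 0, 0, 0, 0, 0, 1],
    [0, 0, 0, 0, 0, 0, 1],
    [0, 0, 0, 0, 0, 0, 1],
    [0, 0, 0, 0, 0, 0, 1],
    [0, 0, 0, 0, 0, 0, 1]
  ]
}}

```text
time: 20.73
position: [0.4362, -0.1286, 0.0302]
ee_rot: [0.001, 0.526, 0.85, 0.0]
force: [0.6, -0.3, 5.3]
grip_width: 0.0417
grip_force: 29.7
```

>>> {"name": "step_arm", "arguments": {
  "motion": [
    [0, 0, -0.2, 0, 0, 0, 1],
    [0, 0, -0.4, 0, 0, 0, 1],
    [0, 0, -0.6, 0, 0, 0, 1],
    [0, 0, -0.8, 0, 0, 0, 1],
    [0, 0, -0.8, 0, 0, 0, 1],
    [0, 0, -0.8, 0, 0, 0, 1],
    [0, 0, -0.6, 0, 0, 0, 1],
    [0, 0, 0, 0, 0, 0, 1]
  ]
}}

```text
time: 21.4
position: [0.4371, -0.129, 0.2025]
ee_rot: [0.005, 0.526, 0.85, 0.0]
force: [0.7, -0.6, -0.3]
grip_width: 0.0412
grip_force: 30.5
```

```bash
python3 - <<'E'
from h import *
plan(.4425,.339,.2,26.4)
E
```

```text
t 21.4 pos [ 0.4371 -0.129   0.2025] turn first [0.05 0.08 0.01] then shift [10.42  5.32  0.06] w 0.041 F [ 0.7 -0.6 -0.3] 30.5
```

>>> {"name": "step_arm", "arguments": {
  "motion": [
    [0.35, 0.18, 0, 0, 0, 0, 1],
    [0.6, 0.31, 0, 0, 0, 0, 1],
    [0.7, 0.36, 0, 0, 0, 0, 1],
    [0.7, 0.36, 0, 0, 0, 0, 1],
    [0.7, 0.36, 0, 0, 0, 0, 1],
    [0.7, 0.36, 0, 0, 0, 0, 1],
    [0.7, 0.36, 0, 0, 0, 0, 1],
    [0.7, 0.36, 0, 0, 0, 0, 1],
    [0.7, 0.36, 0, 0, 0, 0, 1],
    [0.7, 0.36, 0, 0, 0, 0, 1],
    [0.7, 0.36, 0, 0, 0, 0, 1],
    [0.7, 0.36, 0, 0, 0, 0, 1],
    [0.7, 0.36, 0, 0, 0, 0, 1],
    [0.7, 0.36, 0, 0, 0, 0, 1],
    [0.6, 0.3, 0, 0, 0, 0, 1],
    [0.35, 0.18, 0, 0, 0, 0, 1],
    [0.12, 0.03, 0, 0, 0, 0, 1],
    [0, 0, 0, 0, 0, 0, 1],
    [0, 0, 0, 0, 0, 0, 1]
  ]
}}

```text
time: 22.98
position: [0.4401, 0.339, 0.1971]
ee_rot: [-0.0, 0.526, 0.85, -0.0]
force: [-0.4, -0.3, -0.5]
grip_width: 0.0411
grip_force: 30.5
```

```bash
python3 - <<'E'
from h import *
plan(.4425,.339,.0335,26.4)
E
```

```text
t 22.9833 pos [0.4401 0.339  0.1971] turn first [-0.01  0.    0.01] then shift [-0.03  0.05  4.09] w 0.041 F [-0.4 -0.3 -0.5] 30.5
```

>>> {"name": "step_arm", "arguments": {
  "motion": [
    [0, 0.05, 0.2, 0, 0, 0, 1],
    [0, 0, 0.4, 0, 0, 0, 1],
    [0, 0, 0.6, 0, 0, 0, 1],
    [0, 0, 0.7, 0, 0, 0, 1],
    [0, 0, 0.7, 0, 0, 0, 1],
    [0, 0, 0.6, 0, 0, 0, 1],
    [0, 0, 0.4, 0, 0, 0, 1],
    [0, 0, 0.16, 0, 0, 0, 1],
    [0, 0, 0.08, 0, 0, 0, 1],
    [0, 0, 0, 0, 0, 0, 1],
    [0, 0, 0.08, 0, 0, 0, 1],
    [0, 0, 0.08, 0, 0, 0, 1],
    [0, 0, 0.06, 0, 0, 0, 1],
    [0, 0, 0.04, 0, 0, 0, 1],
    [0, 0, 0, 0, 0, 0, 1],
    [0, 0, 0, 0, 0, 0, 1]
  ]
}}

```text
time: 24.32
position: [0.4424, 0.3407, 0.0342]
ee_rot: [0.0, 0.526, 0.85, 0.001]
force: [-0.4, -0.6, 6.5]
grip_width: 0.0412
grip_force: 30.7
```

Contact with the floor. Release.

>>> {"name": "step_arm", "arguments": {
  "motion": [
    [0, 0, -0.03, 0, 0, 0, 1],
    [0, 0, 0, 0, 0, 0, 1],
    [0, 0, 0, 0, 0, 0, 0.3],
    [0, 0, 0, 0, 0, 0, 0.2],
    [0, 0, 0, 0, 0, 0, 0.1],
    [0, 0, 0, 0, 0, 0, 0],
    [0, 0, 0, 0, 0, 0, 0],
    [0, 0, 0, 0, 0, 0, 0],
    [0, 0, -0.3, 0, 0, 0, 0],
    [0, 0, -0.5, 0, 0, 0, 0],
    [0, 0, -0.5, 0, 0, 0, 0],
    [0, 0, -0.6, 0, 0, 0, 0],
    [0, 0, -0.6, 0, 0, 0, 0],
    [0, 0, -0.5, 0, 0, 0, 0],
    [0, 0, -0.3, 0, 0, 0, 0],
    [0, 0, 0, 0, 0, 0, 0]
  ]
}}

```text
time: 25.65
position: [0.4431, 0.341, 0.1692]
ee_rot: [0.001, 0.526, 0.85, 0.002]
force: [1.0, 0.2, 0.0]
grip_width: 0.0856
grip_force: 0.0
```

```bash
python3 - <<'E'
from h import *
plan(.437,.0925,.15,-9.4)
cm=cam('wrist'); save(cm[0],'w6.png')
E
```

```text
t 25.65 pos [0.4431 0.341  0.1692] turn first [ 0.05 -0.01  5.98] then shift [-6.15  0.86  0.48] w 0.086 F [1.  0.2 0. ] 0.0
```

View pics/w6.png

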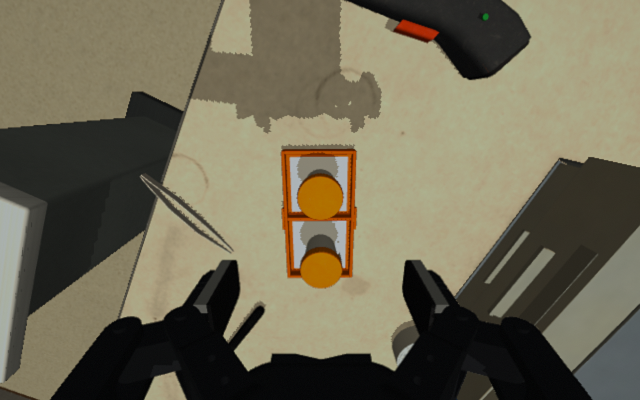

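Both orange cups stand in their bays, at (320,196) and (321,268). Next is the pen.

>>> {"name": "step_arm", "arguments": {
  "motion": [
    [0, 0, 0, 0, 0, 0.86, 0],
    [0, 0, 0, 0, 0, 0.86, 0],
    [0, 0, 0, 0, 0, 0.86, 0],
    [0, 0, 0, 0, 0, 0.86, 0],
    [0, 0, 0, 0, 0, 0.86, 0],
    [0, 0, 0, 0, 0, 0.86, 0],
    [0, 0, 0, 0, 0, 0.82, 0],
    [-0.4, 0.06, 0, 0, 0, 0, 0],
    [-0.6, 0.09, 0, 0, 0, 0, 0],
    [-0.7, 0.1, 0, 0, 0, 0, 0],
    [-0.7, 0.1, 0, 0, 0, 0, 0],
    [-0.7, 0.1, 0, 0, 0, 0, 0],
    [-0.7, 0.1, 0, 0, 0, 0, 0],
    [-0.7, 0.1, 0.1, 0, 0, 0, 0],
    [-0.6, 0.09, 0.2, 0, 0, 0, 0],
    [-0.5, 0.06, 0.2, 0, 0, 0, 0],
    [-0.35, 0.06, 0, 0, 0, 0, 0],
    [-0.2, 0, 0, 0, 0, 0, 0],
    [0, 0, 0, 0, 0, 0, 0],
    [0, 0, 0, 0, 0, 0, 0]
  ]
}}

```text
time: 27.37
position: [0.4358, 0.0924, 0.1462]
ee_rot: [-0.0, 0.763, 0.646, -0.0]
force: [0.1, -0.5, -0.2]
grip_width: 0.0851
grip_force: 0.0
```

```bash
python3 - <<'E'
from h import *
plan(.437,.0925,.005,-9.4)
E
```

```text
t 27.3667 pos [0.4358 0.0924 0.1462] turn first [-0.01 -0.   -0.01] then shift [0.01 0.03 3.53] w 0.085 F [ 0.1 -0.5 -0.2] 0.0
```

>>> {"name": "step_arm", "arguments": {
  "motion": [
    [0, 0.03, 0.4, 0, 0, 0, 0],
    [0, 0, 0.6, 0, 0, 0, 0],
    [0, 0, 0.7, 0, 0, 0, 0.2],
    [0, 0, 0.6, 0, 0, 0, 0.4],
    [0, 0, 0.5, 0, 0, 0, 0.5],
    [0, 0, 0.3, 0, 0, 0, 0.5],
    [0, 0, 0.2, 0, 0, 0, 0.5],
    [0, 0, 0, 0, 0, 0, 0.5],
    [0, 0, 0, 0, 0, 0, 0.5]
  ]
}}

```text
time: 28.12
position: [0.4372, 0.0925, 0.0147]
ee_rot: [-0.0, 0.762, 0.647, 0.0]
force: [1.1, -0.5, -0.9]
grip_width: 0.043
grip_force: 0.0
```

>>> {"name": "step_arm", "arguments": {
  "motion": [
    [0, 0, 0.13, 0, 0, 0, 0.5],
    [0, 0, 0.1, 0, 0, 0, 0.6],
    [0, 0, 0, 0, 0, 0, 0.7],
    [0, 0, 0, 0, 0, 0, 1],
    [0, 0, 0, 0, 0, 0, 1],
    [0, 0, 0, 0, 0, 0, 1],
    [0, 0, 0, 0, 0, 0, 1],
    [0, 0, 0, 0, 0, 0, 1],
    [0, 0, 0, 0, 0, 0, 1]
  ],
  "newtons": 30
}}

```text
time: 28.87
position: [0.4373, 0.092, 0.0055]
ee_rot: [0.0, 0.763, 0.647, 0.0]
force: [-2.3, 0.7, 4.8]
grip_width: 0.0116
grip_force: 32.1
```

>>> {"name": "step_arm", "arguments": {
  "motion": [
    [0, 0, -0.15, 0, 0, 0, 1],
    [0, 0, -0.3, 0, 0, 0, 1],
    [0, 0, -0.5, 0, 0, 0, 1],
    [0, 0, -0.6, 0, 0, 0, 1],
    [0, 0, -0.5, 0, 0, 0, 1],
    [0, 0, -0.2, 0, 0, -0.5, 1],
    [0, 0, 0, 0, 0, -0.7, 1],
    [0, 0, 0, 0, 0, -0.8, 1],
    [0, 0, 0, 0, 0, -0.8, 1],
    [0, 0, 0, 0, 0, -0.8, 1],
    [0, 0, 0, 0, 0, -0.7, 1],
    [0, 0, 0, 0, 0, -0.47, 1],
    [0, 0, 0, 0, 0, 0, 1],
    [0, 0, 0, 0, 0, 0, 1]
  ]
}}

```text
time: 30.03
position: [0.437, 0.092, 0.0955]
ee_rot: [0.0, 0.58, 0.815, -0.0]
force: [-0.0, -0.2, -0.5]
grip_width: 0.0116
grip_force: 31.5
```

```bash
python3 - <<'E'
from h import *
plan(.5995,-.0083,.03,19.2)
cm=cam('wrist'); save(cm[0],'w7.png')
E
```

```text
t 30.0333 pos [0.437  0.092  0.0955] turn first [-0.    0.   -0.01] then shift [-3.7   3.01  1.64] w 0.012 F [-0.  -0.2 -0.5] 31.5
```

View pics/w7.png

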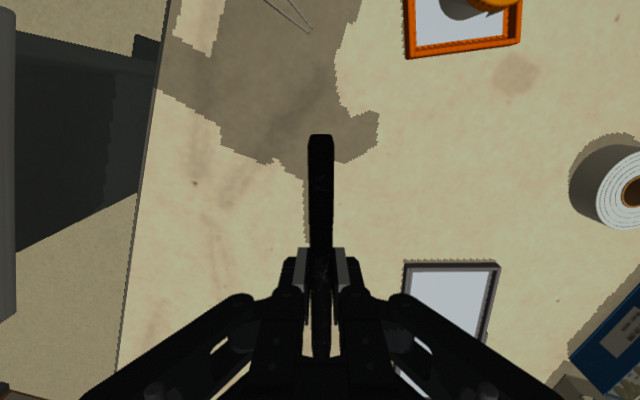

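The pen is held square in the fingers, with its end at (320,137). I'll carry it to the pen tray.

>>> {"name": "step_arm", "arguments": {
  "motion": [
    [-0.3, 0.24, 0, 0, 0, 0, 1],
    [-0.5, 0.4, 0, 0, 0, 0, 1],
    [-0.6, 0.49, 0, 0, 0, 0, 1],
    [-0.6, 0.49, 0, 0, 0, 0, 1],
    [-0.6, 0.49, 0, 0, 0, 0, 1],
    [-0.5, 0.41, 0, 0, 0, 0, 1],
    [-0.4, 0.33, 0, 0, 0, 0, 1],
    [-0.2, 0.16, 0, 0, 0, 0, 1],
    [0, 0, 0.3, 0, 0, 0, 1],
    [0, 0, 0.5, 0, 0, 0, 1],
    [0, 0, 0.5, 0, 0, 0, 1],
    [0, 0, 0.34, 0, 0, 0, 1],
    [0, 0, 0, 0, 0, 0, 1],
    [0, 0, 0, 0, 0, 0, 1]
  ]
}}

```text
time: 31.25
position: [0.5993, -0.0081, 0.0295]
ee_rot: [-0.001, 0.58, 0.815, -0.0]
force: [0.1, -0.5, 0.5]
grip_width: 0.0119
grip_force: 31.5
```

```bash
python3 - <<'E'
from h import *
plan(.5995,-.0083,.01,19.2)
E
```

```text
t 31.25 pos [ 0.5993 -0.0081  0.0295] turn first [-0.01 -0.01 -0.01] then shift [-0.01  0.    0.49] w 0.012 F [ 0.1 -0.5  0.5] 31.5
```

>>> {"name": "step_arm", "arguments": {
  "motion": [
    [0, 0, 0.15, 0, 0, 0, 1],
    [0, 0, 0.15, 0, 0, 0, 1],
    [0, 0, 0.12, 0, 0, 0, 1],
    [0, 0, 0.06, 0, 0, 0, 1],
    [0, 0, 0.03, 0, 0, 0, 1],
    [0, 0, 0, 0, 0, 0, 1],
    [0, 0, 0, 0, 0, 0, 1]
  ]
}}

```text
time: 31.83
position: [0.5995, -0.0081, 0.0096]
ee_rot: [0.0, 0.579, 0.815, 0.0]
force: [-2.1, 0.3, 2.1]
grip_width: 0.0115
grip_force: 31.8
```

>>> {"name": "step_arm", "arguments": {
  "motion": [
    [0, 0, 0, 0, 0, 0, 0.75],
    [0, 0, 0, 0, 0, 0, 0.65],
    [0, 0, 0, 0, 0, 0, 0.6],
    [0, 0, 0, 0, 0, 0, 0.6],
    [0, 0, 0, 0, 0, 0, 0.6],
    [0, 0, -0.3, 0, 0, 0, 0.6],
    [0, 0, -0.5, 0, 0, 0, 0.6],
    [0, 0, -0.8, 0, 0, 0, 0.6],
    [0, 0, -0.8, 0, 0, 0, 0.5],
    [0, 0, -0.8, 0, 0, 0, 0.4],
    [0, 0, -0.8, 0, 0, 0, 0.4],
    [0, 0, -0.6, 0, 0, 0, 0.4],
    [-0.7, -0.7, 0, 0, 0, 0, 0.4],
    [-0.7, -0.7, 0, 0, 0, 0, 0.4],
    [-0.7, -0.7, 0, 0, 0, 0, 0.4],
    [-0.7, -0.7, 0, 0, 0, 0, 0.4],
    [-0.7, -0.7, 0, 0, 0, 0, 0.4],
    [0, 0, 0, 0, 0, 0, 0.4],
    [0, 0, 0, 0, 0, 0, 0.4]
  ]
}}

```text
time: 33.42
position: [0.5127, -0.188, 0.1933]
ee_rot: [-0.0, 0.581, 0.814, 0.0]
force: [0.6, 0.2, 0.5]
grip_width: 0.0512
grip_force: 0.0
```

```bash
python3 - <<'E'
from h import *
cm=cam('top'); save(cm[0],'top2.png'); print(bot.sense()['time'])
rect(cm,(272,132,362,200),lambda h:h[...,2]<50,.014,'pen')
rect(cm,(440,183,470,212),lambda h:blue(h)&(h[...,1]<190),.057,'blue')
rect(cm,(150,185,240,255),lambda h:orange(h)&(h[...,0]>14),.057,'A/B',0)
P=cloud(*cm); print('heights',[P[y,x,2].round(3) for x,y in [(317,166)]])
big=cv2.resize(cm[0]['image'][120:290,140:500],None,fx=2.2,fy=2.2); cv2.imwrite('pics/top2b.png',cv2.cvtColor(big,cv2.COLOR_RGB2BGR))
E
```

```text
33.4667
pen 228 [ 0.5955 -0.0073] [0.0114 0.1359] -70.9
blue 18 [ 0.4769 -0.3537] [0.0083 0.0217] -72.6
A/B 711 [0.4535 0.2935] [0.0779 0.1459] -63.9
heights [np.float64(0.016)]
```

View pics/top2b.png

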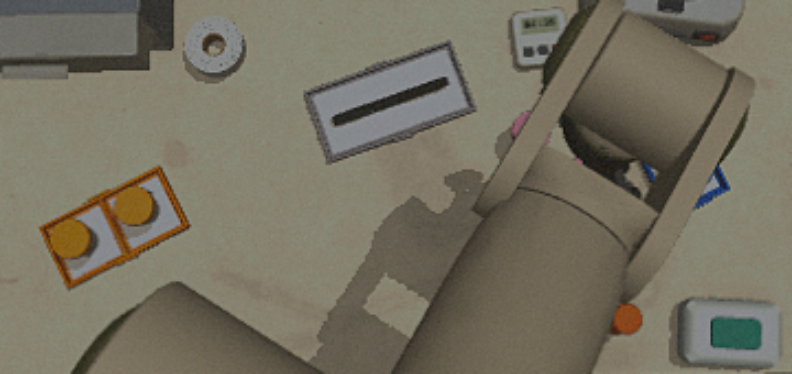

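The pen lies centred in its tray at (390,101), and both orange cups are in their bays at (71,238) and (135,206). The wrist view earlier confirmed the blue cup centred in its tray. The arm is clear of everything, so I'm handing in.

```bash
python3 -c "
from h import *
print(order.close_job())"
```

```text
the job is handed in; nothing more can be done
None
```

The job is handed in, with no verdict returned: the orange cups are in the two orange bays, the blue cup in the blue tray and the pen flat in the grey tray, finished at 33.5 s with no bystander touched.

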